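# Squeeze the canister into the crowded bath caddy

## Robot

A 7-joint arm with a two-finger parallel gripper is mounted at the origin on the work surface. World frame = base frame: x ahead of the robot, y to its left, z up, the work surface at z = 0. Lengths are in mm, angles in rad, forces in N, time in s.
With the tool pointing down it reaches from about 400 to 900 mm from the base axis. Payload 5.6 kg.
Tool frame: the origin (TCP) lies midway between the tips of the shut fingers; the grasp point (between the pads) lies 19 mm behind it; z points along the fingers, y is the line along which they close (so a half turn about z gives the same grasp; the last joint's range is limited). The gripper opens to 92 mm and grips with 3 to 60 N. Pads are 20 mm wide; open, the fingers measure 128 mm over their backs; the gripper's body (75 mm by 189 mm) begins 69 mm behind the grasp point.
Start: joints at [-1.367, 0.468, -0.012, 1.603, 0.006, 1.071, -0.056], TCP at [158.838, 630.301, 214.592] pointing down, gripper open.
Joint ranges: [-2.53, 2.53], [-0.31, 2.02], [-1.57, 1.55], [0.28, 2.44], [-1.29, 4.43], [0.15, 1.84], [-2.92, 2.92]. Speed limits (rad/s): [2.57, 2.57, 3.14, 3.14, 3.14, 3.14, 3.14].

## Interface

Orientations are given as a rotation vector (axis times angle).
In Python, from cell import robot, grip, kin, viewer gives the robot as it stands. Calls block until the motion is done:
- robot.movep(position, orientation): joint-space move of the TCP to a pose.
- robot.servo_line(position, feed=150, rotation=None): straight line of the TCP; rotation=None keeps the orientation; feed is the mean speed in mm/s.
- robot.goto_joints(angles): joint-space move.
- grip(opening, newtons=None): opening from 0.0 (shut) to 1.0 (fully open); newtons is the grip in N (None keeps the last); returns when the fingers have stopped.
- robot.hold(seconds).
- kin.ik(position, orientation): joint angles nearest the present ones, or None.
- robot.observe(): the state.
- viewer.read_camera(name): name is "scene" or "top" or "wrist"; returns the picture (480x640x3 uint8, red, green, blue); there is no depth.
- viewer.camera_info(name): a dict with "camera_matrix" (3x3 intrinsics, pixels), "k1" (the pictures are not rectified: a ray, as slopes to the right and down, at radius r is drawn at 1 + k1 r^2 times it, then the intrinsics apply), "R" (3x3) and "t" (3): a world point X has camera coordinates R X + t. Camera axes: x right, y down, z forward; pixel columns grow to the right and rows downward; lengths in mm; the calibration is good to about 2 mm. A picture is of the moment at which its call begins: read the wrist's pose just before it. camera_info takes no time and is no camera call; for the wrist camera it gives the pose at the moment of the call.
A pose or a line that the arm cannot do raises robot.IKError and nothing moves.
- robot.job_done(): hands the job in; it is judged then, once.
Trained networks look in the newest picture that a camera, given by its name, has taken for a name from the list of things; names that differ only in an ending like _2 or _b are one class to them, and where a whole thing is asked for, a point or a joint stands for the part that bears it (a point fixed in the world has none). Each returns a list of dicts, best first, with "confidence" (0 to 1); they miss things now and then, are a little off and sometimes report something else, mostly with a low value. They report only what shows in the picture. A call takes as long as a camera call. They do not tell look-alikes from the thing itself.
- viewer.silhouettes(name, camera): "mask" (480x640 bool, what is visible of it).
- viewer.pinpoint(name, camera): "at" ([x, y, z] in mm, in the coordinates of the camera as it stood for that picture, good to about 4 mm: a listed point, or the origin of a listed thing).
The state is a dict: "t": time; "joints": joint angles; "joint_velocities": joint speeds; "joint_torque": joint torques, N m; "tcp_pos": TCP position; "tcp_rot": TCP orientation; "contact_force": force on the tool from outside, world axes, zero at the start; "wrist_torque": the same for the moment, N m; "grip_width": opening from 0.0 (shut) to 1.0 (fully open); "grip_force": force on a finger pad.
Only numpy, scipy, OpenCV 4.12 (cv2) and the standard library are available. Lean on these libraries where they do the work, as an engineer would, in place of code of your own. Each camera call takes 0.05 s, during which the arm holds its last target. There are 200 camera calls.

## Task

Take the aluminium canister out of the turquoise dish under the mixer's spout, stand it upright on the bare marble and let go. Then take it again from above and put it away in the wooden caddy, gently nudging the three pots aside to make room, so that canister and pots all stand upright side by side on the caddy's floor. Do not knock the mixer, and leave the other things on the ledge alone.

Things in the scene. Friction and masses are not known exactly. Their poses are not given: they have to be found in the camera images.
- canister_mid (a point): Aluminium screw-top canister with a dark cap, round, 120 mm tall, about 140 g. Flat foot of radius 14, widening over the lowest 16 mm to radius 20; straight radius 20 body from there up; cap (97 to 120 high) also radius 20. Starts upright in the dish under the spout. The point is on its axis at mid-height, 60 above its underside; z is up along it.
- dish: Turquoise ceramic dish, round, fixed to the marble: rim 20 mm high and 112 across, inner floor 8 above the marble and about 84 across. Origin: centre of its underside.
- mixer: Chrome lever mixer, fixed. Round column of radius 23 (base 30), 128 high, then a pipe (radius 12) rising and arcing towards the mixer's own -x to an outlet 140 from the column axis; highest point of the arc 268 above the marble. A small lever sticks out 65 to its own -y side, up to 155 high. Origin: centre of the column's underside; z up.
- spout_outlet (a point): Centre of the lower face of the mixer's outlet (radius 14, 190 above the marble): it hangs over the dish, 62 above the top of the canister standing in the dish, so that the canister cannot be taken straight from above there; a grasp tilted 30 to 45 degrees from the vertical, coming from the robot's side or from either flank of the spout, is free.
- caddy_floor (a point): Wooden bath caddy, fixed: open-topped box, outside 66 x 212 x 30 high, walls and floor 6 thick, so inside 54 (along its x) by 200 (along its y). The point is the centre of the inner floor, 6 above the marble; x across, y along the row, z up. Three pots stand in one row along y. No gap between them is wide enough for the canister at first (the widest is 24 to 35 wide at their bellies); with all pots and the canister in the row 16 mm remain free in all.
- frosted_pot_mid (a point): Frosted pale glass cream pot with aluminium top (body of revolution): foot radius 22, radius 24 from 4 to 18 high, then tapering to radius 16.5 at 33 high and 14 at its flat top, 38 high; about 130 g. It stands loose in the caddy and slides along the row when pushed sideways with a newton or two. The point is on its axis, 19 above its underside; z up.
- white_pot_mid (a point): White ceramic cream pot with light wooden top (body of revolution): foot radius 22, radius 24 from 4 to 18 high, then tapering to radius 16.5 at 33 high and 14 at its flat top, 38 high; about 130 g. It stands loose in the caddy and slides along the row when pushed sideways with a newton or two. The point is on its axis, 19 above its underside; z up.
- amber_pot_mid (a point): Amber glass cream pot with black top (body of revolution): foot radius 22, radius 24 from 4 to 18 high, then tapering to radius 16.5 at 33 high and 14 at its flat top, 38 high; about 130 g. It stands loose in the caddy and slides along the row when pushed sideways with a newton or two. The point is on its axis, 19 above its underside; z up.
- scraper: Stainless tongue scraper lying flat, 150 long, 50 wide, 6 high; a bystander. Origin at the underside where handle and loop meet.
- foot_file: Wooden foot file lying flat, 190 long, 42 wide, 12 high; a bystander. Origin at the underside where handle and blade meet.
- lotion: Green lotion bottle, standing, radius 28, 120 tall; a bystander. Origin: centre of its underside.
- pumice: Grey pumice block 90 x 55 x 35 high; a bystander. Origin: centre of its underside.
Mind the look-alikes: they are no part of the job. What is shaped like the part that bears white_pot_mid but green or purple is not meant.

How it is judged (in metres and radians):
On the way, in this order (a step that is already met when the one before it is completed fails the run):
1. the canister stands upright on the bare marble, out of the dish, and the fingers have let go (height (world z) of canister_mid between 0.055 and 0.063 m and angle between canister_mid's own z axis and vertical below 0.1 rad and horizontal distance between canister_mid and dish above 0.07 m and contact force between canister and the fingers below 0.01 N and linear speed of canister below 0.02 m/s), for 0.2 s.
2. the canister has been taken again and lifted off the marble, held from above (fingers within 0.6 rad of straight down) (height (world z) of canister_mid above 0.075 m and contact force between canister and the fingers above 0.5 N and angle between the grasp point's own z axis and vertical above 2.54 rad), for 0.1 s.
At the end, for the whole second after the job is handed in: Canister and all three pots stand on the caddy's floor inside its walls (each within 6 to 7 mm of its standing height), upright within 0.15 rad, and at rest (angle between each of frosted_pot_mid, white_pot_mid, amber_pot_mid, canister_mid's own z axis and vertical below 0.15 rad and x of frosted_pot_mid in the frame of caddy_floor between -0.03 and 0.03 m and y of frosted_pot_mid in the frame of caddy_floor between -0.1 and 0.1 m and z of frosted_pot_mid in the frame of caddy_floor between 0.012 and 0.026 m and linear speed of each of frosted_pot, white_pot, amber_pot, canister below 0.02 m/s and x of white_pot_mid in the frame of caddy_floor between -0.03 and 0.03 m and y of white_pot_mid in the frame of caddy_floor between -0.1 and 0.1 m and z of white_pot_mid in the frame of caddy_floor between 0.012 and 0.026 m and x of amber_pot_mid in the frame of caddy_floor between -0.03 and 0.03 m and y of amber_pot_mid in the frame of caddy_floor between -0.1 and 0.1 m and z of amber_pot_mid in the frame of caddy_floor between 0.012 and 0.026 m and x of canister_mid in the frame of caddy_floor between -0.02 and 0.02 m and y of canister_mid in the frame of caddy_floor between -0.09 and 0.09 m and z of canister_mid in the frame of caddy_floor between 0.054 and 0.066 m); the robot touches nothing.
It fails at once if the scraper, foot file, lotion bottle or pumice is shoved away by more than 40 mm (distance of any of scraper, foot_file, lotion, pumice from where it was at the start of the episode above 0.04 m).
It fails at once if a pot is tipped by more than 0.6 rad or lifted out of the caddy (angle between any of frosted_pot_mid, white_pot_mid, amber_pot_mid's own z axis and vertical above 0.6 rad or z of any of frosted_pot_mid, white_pot_mid, amber_pot_mid in the frame of caddy_floor above 0.05 m).
It fails at once if the canister or the robot presses a pot with more than 20 N (contact force between any of frosted_pot, white_pot, amber_pot and canister above 20 N or contact force between any of frosted_pot, white_pot, amber_pot and the fingers above 20 N or contact force between any of frosted_pot, white_pot, amber_pot and the arm above 20 N).
It fails at once if the robot or the canister bumps the mixer with more than 15 N (contact force between mixer and canister above 15 N or contact force between mixer and the fingers above 15 N or contact force between mixer and the arm above 15 N).
It fails at once if the canister is dropped or thrown (faster than 0.6 m/s while out of the fingers) or toppled ((linear speed of canister above 0.6 m/s and contact force between canister and the fingers below 0.01 N) or angle between canister_mid's own z axis and vertical above 1.1 rad).
It also fails if it takes over 62 s, if anything falls off the work surface, if the arm or the gripper's body presses on something with over 40 N, if the wrist force passes 120 N, or if a joint passes its speed limit or range.

## Working session

There is one attempt and no reset: what is moved stays moved. The work goes in short steps, each a Python script; the robot and the scene stay as the last script left them, time stands still between calls to the robot, and variables do not carry over. Pictures are saved under pics/ and viewed, at most 10 in all, crops included, and the job is handed in when it is done.

```bash
ls; mkdir -p pics; cat > h.py <<'E'
import numpy as np, cv2
from cell import robot, grip, kin, viewer
from scipy.spatial.transform import Rotation as Rot
def toworld(cam,p,info=None):
    i=info or viewer.camera_info(cam); return np.array(i["R"]).T@(np.array(p)-np.array(i["t"]))
def find(name,cam,info=None):
    return [(np.round(toworld(cam,d["at"],info),1).tolist(),round(d["confidence"],2)) for d in viewer.pinpoint(name,cam)]
def shot(cam,fn):
    im=viewer.read_camera(cam); cv2.imwrite("pics/"+fn,im[:,:,::-1]); return im
E
python3 - <<'E'
from h import *
names=["canister_mid","dish","mixer","spout_outlet","caddy_floor","frosted_pot_mid","white_pot_mid","amber_pot_mid","scraper","foot_file","lotion","pumice"]
for c in ["scene","top"]:
    shot(c,c+"0.png")
    for n in names: print(c,n,find(n,c)[:4])
o=robot.observe();print(o["t"],o["tcp_rot"])
E
```

```text
pics
scene canister_mid [([618.7, -201.0, 67.6], 0.68), ([500.4, 319.9, 24.0], 0.41), ([338.7, -305.2, -3.1], 0.25)]
scene dish [([616.8, -207.3, 0.2], 0.96), ([508.7, 247.0, 4.5], 0.61)]
scene mixer [([730.8, -274.4, -3.5], 0.91)]
scene spout_outlet [([607.8, -209.6, 189.4], 0.56)]
scene caddy_floor [([512.1, 248.0, 3.0], 0.62)]
scene frosted_pot_mid [([510.8, 243.9, 24.7], 0.76)]
scene white_pot_mid [([508.6, 173.9, 23.6], 0.97), ([512.6, 75.8, 17.7], 0.94), ([603.3, 185.2, 23.8], 0.63)]
scene amber_pot_mid [([501.9, 318.6, 23.0], 0.63), ([512.9, 249.9, 3.0], 0.58)]
scene scraper [([347.0, 156.3, -1.1], 0.67)]
scene foot_file [([336.0, -302.7, -0.1], 0.59)]
scene lotion [([759.5, 108.7, -0.4], 0.66)]
scene pumice [([752.0, -85.2, 1.0], 0.74)]
top canister_mid [([611.2, -202.7, 68.8], 0.63)]
top dish [([609.8, -215.8, -5.0], 0.76)]
top mixer [([728.9, -277.3, 1.8], 0.81)]
top spout_outlet [([610.0, -207.2, 188.1], 0.97)]
top caddy_floor [([504.8, 242.4, 8.6], 0.88)]
top frosted_pot_mid [([503.4, 245.3, 24.0], 0.9)]
top white_pot_mid [([591.6, 183.9, 19.1], 0.9), ([509.9, 167.6, 25.3], 0.89), ([508.0, 75.8, 19.0], 0.89), ([731.4, -274.0, -1.3], 0.18)]
top amber_pot_mid [([503.5, 319.6, 22.4], 0.95)]
top scraper [([345.6, 163.6, -1.4], 0.57)]
top foot_file [([338.5, -304.5, 3.4], 0.84)]
top lotion [([756.9, 106.3, -0.5], 0.88)]
top pumice [([753.7, -87.1, -2.3], 0.6), ([512.1, 165.9, 27.8], 0.22)]
1.3 [3.86797130e-01 3.11766159e+00 1.97110068e-06]
```

View pics/scene0.png

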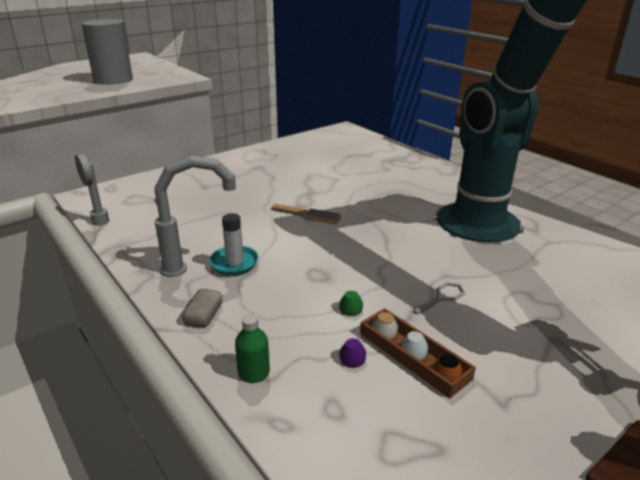

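View pics/top0.png

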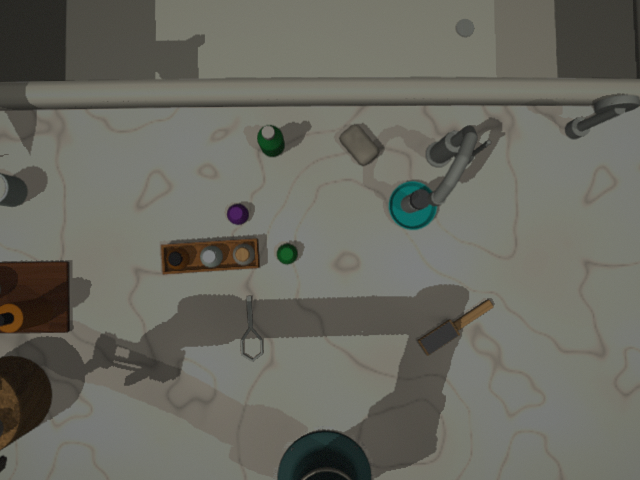

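The scene picture shows the canister in the dish at (232,240). The caddy holds the wooden-topped white, frosted and amber pots at (385,325), (415,345) and (450,365). The green and purple look-alikes stand outside it at (350,302) and (352,352). The top view agrees with the fixes: tan top (243,254), frosted (210,257), amber (177,258).

```bash
cat >> h.py <<'E'
def ori(az,tilt,flip=False,cl=None):
    """tool z tilted by tilt (deg) from down towards azimuth az (deg); closing axis horizontal, normal to az"""
    a,t=np.radians([az,tilt]); z=np.array([np.sin(t)*np.cos(a),np.sin(t)*np.sin(a),-np.cos(t)])
    y=np.array([-np.sin(a),np.cos(a),0]); y=-y if flip else y
    return Rot.from_matrix(np.c_[np.cross(y,z),y,z]).as_rotvec()
def zax(r): return Rot.from_rotvec(r).as_matrix()[:,2]
E
python3 - <<'E'
from h import *
C=np.array([614.,-203,0])
np.set_printoptions(precision=2,suppress=True)
for az in(-18,-28):
  for fl in (0,1):
    r=ori(az,40,fl); d=zax(r); g=C+[0,0,76]+19*d
    print(az,fl)
    for p in (g,g-150*d,g+[0,0,18],[500+12,-70-4,68+15]): print("  ",kin.ik(p,r))
for y in (-70,100,240):
  for fl in (0,1):print(y,fl,kin.ik([500,y,80],ori(0,0,fl)),kin.ik([500,y,80],ori(90,0,fl)),kin.ik([500,y,320],ori(0,0,fl)))
E
```

```text
-18 0
   [ 0.85  0.69 -0.73  2.18  2.29  0.5  -0.54]
   [ 0.83  0.23 -0.65  2.35  2.06  0.2  -0.5 ]
   [ 0.93  0.69 -0.82  2.17  2.18  0.52 -0.41]
   None
-18 1
   [ 0.39  0.55 -0.17  2.21  2.79  0.33  1.91]
   [ 0.64  0.19 -0.43  2.36  2.2   0.16  2.47]
   [ 0.41  0.51 -0.19  2.2   2.72  0.29  1.98]
   None
-28 0
   [ 0.35  0.56 -0.21  2.2   2.35  0.41 -0.99]
   [ 0.3   0.19 -0.23  2.36  1.76  0.3  -0.5 ]
   [ 0.34  0.52 -0.2   2.19  2.28  0.37 -0.93]
   None
-28 1
   [0.15 0.55 0.02 2.21 2.53 0.34 1.9 ]
   [-0.16  0.17  0.27  2.38  1.84  0.22  2.54]
   [0.14 0.51 0.04 2.21 2.48 0.3  1.96]
   None
-70 0 [-0.29  0.44  0.45  2.08 -0.3   0.68  1.92] [-0.86  0.9   1.34  2.11 -1.05  1.08 -2.11] [-0.67  0.13  0.83  1.86 -0.1   1.2   1.76]
-70 1 [-0.77  0.7   1.13  2.11 -0.84  0.89 -0.71] [-0.53  0.51  0.75  2.09 -0.53  0.73  0.57] [-0.89  0.16  1.09  1.87 -0.15  1.2  -1.32]
100 0 [-0.46  0.43  0.24  2.06 -0.16  0.67  1.46] [-0.2   0.43 -0.08  2.04  0.05  0.67  2.83] [-0.66  0.12  0.45  1.83 -0.06  1.2   1.37]
100 1 [-0.84  0.51  0.73  2.08 -0.51  0.73 -1.36] [-0.66  0.46  0.49  2.07 -0.33  0.69  0.05] [-0.94  0.13  0.76  1.85 -0.1   1.2  -1.72]
240 0 [-0.62  0.49  0.14  1.95 -0.1   0.72  1.15] [-0.34  0.5  -0.21  1.93  0.15  0.73  2.5 ] [-0.69  0.21  0.22  1.72 -0.05  1.21  1.11]
240 1 [-1.    0.55  0.63  1.97 -0.46  0.76 -1.67] [-0.85  0.51  0.44  1.96 -0.32  0.73 -0.23] [-1.08  0.23  0.69  1.75 -0.16  1.22 -1.92]
```

```bash
python3 - <<'E'
from h import *
C=np.array([614.,-203,0]); P=np.array([590,-50,0])
np.set_printoptions(precision=2,suppress=True)
for az in(-40,-50,-65,-80,-95,-110):
  for fl in (0,1):
    r=ori(az,40,fl); d=zax(r)
    print(az,fl)
    for p in (C+[0,0,76]+19*d,C+[0,0,76]-100*d,C+[0,0,95]+19*d,P+[0,0,68]+19*d,P+[0,0,68]-80*d): print("  ",kin.ik(p,r))
E
```

```text
-40 0
   [-0.14  0.57  0.27  2.18  2.17  0.31 -1.19]
   [-0.4   0.3   0.43  2.31  1.56  0.31 -0.62]
   [-0.33  0.57  0.51  2.2   2.33  0.19 -1.39]
   [-0.64  0.6   0.46  2.25  1.76  0.32 -1.13]
   [-0.86  0.38  0.57  2.32  1.28  0.42 -0.68]
-40 1
   [-0.08  0.57  0.21  2.18  2.12  0.33  2.01]
   [-0.19  0.29  0.19  2.3   1.57  0.38  2.54]
   [-0.08  0.52  0.2   2.18  2.01  0.32  2.14]
   [-0.37  0.56  0.14  2.23  1.72  0.49  2.12]
   [-0.39  0.35  0.01  2.29  1.39  0.61  2.4 ]
-50 0
   [-0.44  0.66  0.59  2.15  1.78  0.19 -1.07]
   [-0.64  0.38  0.65  2.25  1.15  0.36 -0.44]
   [-0.32  0.58  0.44  2.14  1.6   0.29 -0.83]
   [-0.83  0.69  0.67  2.19  1.16  0.26 -0.76]
   [-0.91  0.45  0.59  2.23  0.98  0.51 -0.56]
-50 1
   [-0.18  0.59  0.26  2.14  1.7   0.37  2.23]
   [-0.22  0.33  0.15  2.22  1.31  0.53  2.59]
   [-0.17  0.55  0.25  2.13  1.61  0.38  2.34]
   [-0.38  0.58  0.11  2.16  1.43  0.58  2.23]
   [-0.41  0.4  -0.01  2.2   1.2   0.73  2.41]
-65 0
   [-0.44  0.68  0.53  2.05  1.03  0.37 -0.57]
   [-0.7   0.49  0.67  2.11  0.77  0.54 -0.34]
   [-0.46  0.65  0.55  2.05  0.96  0
[... 1093 characters left out ...]
.18  1.78  0.76  0.9   2.45]
   [-0.24  0.61  0.1   1.73  0.7   1.11  2.49]
   [-0.18  0.71  0.18  1.78  0.76  0.92  2.47]
   [-0.34  0.74  0.06  1.79  0.71  1.04  2.26]
   [-0.38  0.65 -0.01  1.71  0.66  1.22  2.29]
-110 0
   [-0.48  0.91  0.68  1.67  0.18  0.94 -0.43]
   [-0.61  0.83  0.76  1.57  0.13  1.15 -0.39]
   [-0.49  0.88  0.69  1.66  0.18  0.96 -0.41]
   [-0.72  0.91  0.7   1.69  0.08  1.04 -0.55]
   [-0.82  0.87  0.77  1.58  0.04  1.23 -0.52]
-110 1
   [-0.17  0.8   0.2   1.64  0.59  1.06  2.4 ]
   [-0.22  0.71  0.14  1.54  0.55  1.28  2.43]
   [-0.17  0.77  0.2   1.64  0.58  1.08  2.42]
   [-0.31  0.79  0.08  1.66  0.55  1.18  2.2 ]
   [-0.35  0.74  0.03  1.55  0.52  1.36  2.23]
```

```bash
python3 - <<'E'
from h import *
C=np.array([614.,-203,0]); r=ori(-80,40,0); d=zax(r)
robot.movep((C+[0,0,76]-130*d).tolist(),r.tolist())
i=viewer.camera_info("wrist"); shot("wrist","w1.png")
for n in ("canister_mid","dish","spout_outlet"): print(n,find(n,"wrist",i)[:3])
o=robot.observe();print(o["t"],o["tcp_pos"],o["grip_width"])
E
```

```text
canister_mid [([613.8, -200.8, 65.9], 0.65)]
dish [([616.6, -210.4, -1.7], 0.93)]
spout_outlet []
4.5167 [ 599.61300425 -120.36696189  175.57955754] 0.9960701649227641
```

View pics/w1.png

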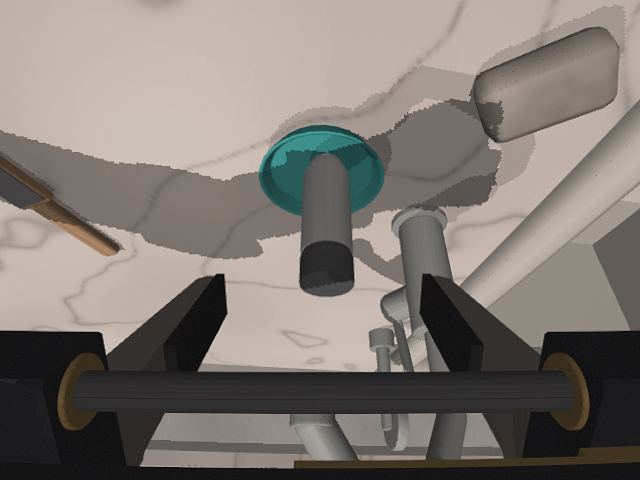

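The wrist view shows the canister between the open fingers, with its cap at (327,270) and its foot in the dish at (325,165). The mixer column at (420,250) and the spout at (320,430) are clear of the approach line. The fixes agree to 2 mm, so I'm going in.

```bash
python3 - <<'E'
from h import *
C=np.array([614.,-202,0]); r=ori(-80,40,0); d=zax(r)
i=viewer.camera_info("wrist"); print("cam pos at grasp",-np.array(i["R"]).T@i["t"]+149*d)
G=C+[0,0,76]+19*d
robot.servo_line(G.tolist(),feed=120)
o=robot.observe();print(o["t"],o["tcp_pos"],o["contact_force"])
grip(0.25,25)
o=robot.observe();print(o["t"],o["grip_width"],o["grip_force"],o["contact_force"])
robot.servo_line((G+[0,0,22]).tolist(),feed=60)
o=robot.observe();print(o["t"],o["grip_width"],o["grip_force"],o["contact_force"])
shot("scene","s2.png"); print(find("canister_mid","scene"))
E
```

```text
cam pos at grasp [588.65889266 -51.28855688 145.34823909]
5.9 [ 616.64975922 -213.4100097    61.85793682] [ 0.57342698  0.53649803 -0.3143976 ]
6.7333 0.4300606878941291 24.69638895369826 [ 0.08807017 -0.15280465  0.24425177]
7.25 0.43001631880495356 24.69620688181749 [-0.30041328 -0.08470854 -2.10615681]
[([613.9, -199.6, 90.0], 0.56), ([509.2, 170.8, 25.9], 0.55)]
```

```bash
python3 - <<'E'
from h import *
C=np.array([614.,-202,0]); P=np.array([590.,-45,0]); r=ori(-80,40,0); d=zax(r)
G=C+[0,0,76]+19*d; H=P+[0,0,76]+19*d
robot.servo_line((H+[0,0,22]).tolist(),feed=120)
robot.servo_line((H+[0,0,-5]).tolist(),feed=60)
f0=robot.observe()["contact_force"][2]
for k in range(10):
    robot.servo_line((H+[0,0,-5.5-.5*k]).tolist(),feed=15)
    f=robot.observe()["contact_force"][2]
    if f-f0>1.2: break
print(k,f0,f,robot.observe()["t"])
grip(0.75,25)
robot.hold(0.2)
robot.servo_line((H+[0,0,-8]-110*d).tolist(),feed=150)
o=robot.observe();print(o["t"],o["contact_force"])
i=viewer.camera_info("wrist");shot("wrist","w3.png"); print(find("canister_mid","wrist",i))
shot("scene","s3.png"); print(find("canister_mid","scene"))
shot("top","t3.png"); print(find("canister_mid","top"))
E
```

```text
6 -0.5884106906660382 3.6176138933191666 11.175
12.8583 [-0.6646571   0.67974888 -0.29592248]
[([589.5, -44.1, 59.0], 0.78)]
[([591.6, -42.3, 62.9], 0.94)]
[([590.8, -45.8, 62.2], 0.78), ([753.0, -91.3, -0.7], 0.32)]
```

View pics/s3.png

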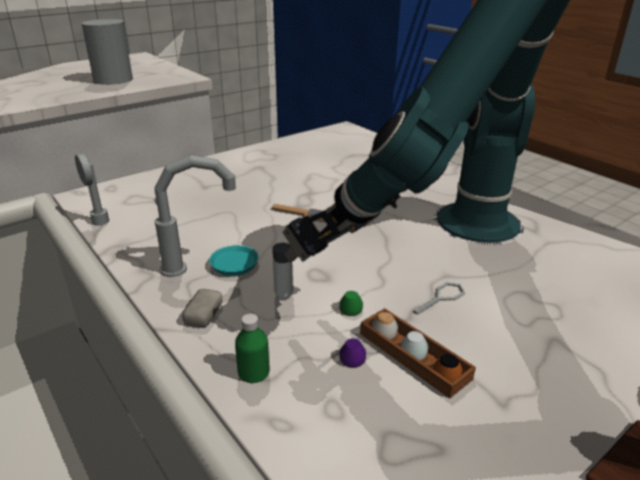

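The scene picture shows the canister upright at (284,272) on bare marble, clear of the dish and the gripper. The fixes give (590.5,-44.5,61), as it should be.

```bash
python3 - <<'E'
from h import *
P=np.array([590.,-44.5,0]); r=ori(0,0,0).tolist()
p=robot.observe()["tcp_pos"]
robot.servo_line([p[0],p[1],p[2]+70],feed=200)
robot.movep([590,-44.5,190],r)
robot.servo_line([590,-44.5,72],feed=120)
o=robot.observe();print(o["t"],o["tcp_pos"],o["contact_force"])
grip(0.25,25)
o=robot.observe();print(o["t"],o["grip_width"],o["grip_force"])
robot.servo_line([590,-44.5,150],feed=120)
robot.movep([505,210,170],ori(2.3,0,0).tolist())
i=viewer.camera_info("wrist");shot("wrist","w4.png")
for n in ("caddy_floor","white_pot_mid","frosted_pot_mid","amber_pot_mid","canister_mid"): print(n,find(n,"wrist",i))
shot("top","t4.png")
for n in ("caddy_floor","white_pot_mid","frosted_pot_mid","amber_pot_mid","canister_mid"): print(n,find(n,"top"))
o=robot.observe();print(o["t"],o["tcp_pos"],o["contact_force"])
E
```

```text
16.6333 [590.63189991 -44.53041748  72.72870141] [-0.08568816 -0.25557458 -0.52449827]
17.1833 0.43093146636149315 24.957074017781906
caddy_floor []
white_pot_mid [([510.2, 166.9, 30.6], 0.66), ([508.7, 74.6, 17.0], 0.6)]
frosted_pot_mid [([510.4, 244.9, 25.1], 0.57)]
amber_pot_mid [([505.5, 318.0, 26.6], 0.57)]
canister_mid []
caddy_floor []
white_pot_mid [([504.4, 74.0, 21.4], 0.76), ([595.6, 186.0, 16.6], 0.63), ([511.6, 165.2, 23.6], 0.48)]
frosted_pot_mid []
amber_pot_mid []
canister_mid []
19.6333 [505.03424282 209.93042642 170.00940719] [-0.40784431  0.35983818 -1.11729627]
```

View pics/w4.png

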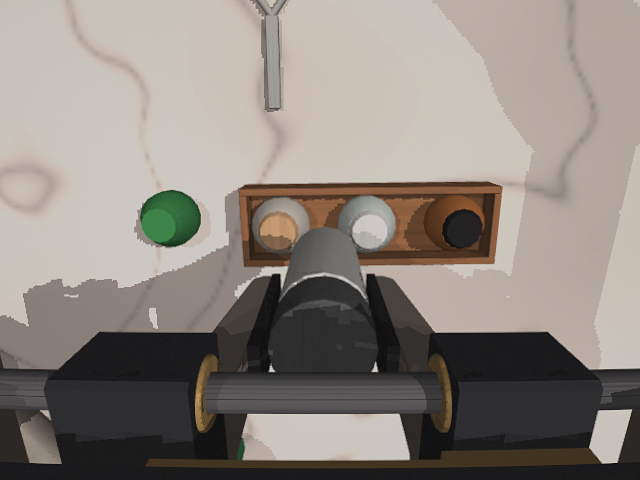

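The wrist view shows the held canister at (325,300). In the caddy the pot tops are at (279,231) white, (370,231) frosted and (463,229) amber. The rim corners are about (240,186), (501,184), (244,265) and (496,263). I'll back-project these pixels.

```bash
python3 - <<'E'
from h import *
i=viewer.camera_info("wrist");R=np.array(i["R"]);t=np.array(i["t"]);K=np.array(i["camera_matrix"],float)
def bp(u,v,z):
    a=cv2.undistortPoints(np.array([[[u,v]]],float),K,np.array([i["k1"],0,0,0.]))[0,0]
    d=R.T@np.array([a[0],a[1],1]); c=-R.T@t; return np.round(c+d*(z-c[2])/d[2],1)
print(i["k1"])
for n,u,v,z in [("TL",240,186,30),("TR",501,184,30),("BL",244,265,30),("BR",496,263,30),("white",279,231,44),("frost",370,231,44),("amber",463,229,44)]: print(n,bp(u,v,z))
for n,u,v in [("fl TL",252,196),("fl TR",489,195)]: print(n,bp(u,v,6))
E
python3 -c "
import cv2;a=cv2.imread('pics/w4.png')[165:285,220:520];cv2.imwrite('pics/w4c.png',cv2.resize(a,(780,312),interpolation=cv2.INTER_CUBIC))"
```

```text
-0.03781920385067572
TL [478.  141.9  30. ]
TR [467.8 351.1  30. ]
BL [544.8 144.2  30. ]
BR [534.6 357.5  30. ]
white [510.2 175.   44. ]
frost [507.4 246.5  44. ]
amber [502.8 319.8  44. ]
fl TL [489.8 147.2   6. ]
fl TR [480.5 353.1   6. ]
```

View pics/w4c.png

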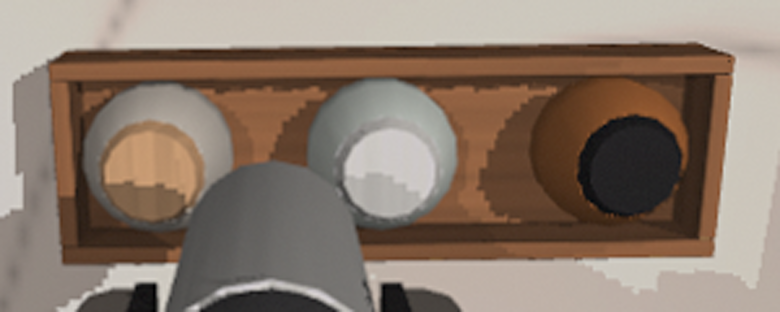

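Caddy centre is about (506.3,248), with its y axis along (-0.048,1), and the rim measures 67 x 212 as given. The pots are at y 174, 246.5 and 320. I'll enter the white/frosted gap at y=210, nudge the frosted pot towards +y, and lower the canister at about y=219 while watching the force.

```bash
python3 - <<'E'
from h import *
X=lambda y:506.3-.048*(y-248)+.5
robot.servo_line([X(210),210,112],feed=100)
f0=np.array(robot.observe()["contact_force"]); F=lambda: np.round(np.array(robot.observe()["contact_force"])-f0,1)
robot.servo_line([X(210),210,103],feed=30); print(F())
for y in (213,216,219.5):
    robot.servo_line([X(y),y,103],feed=25); print(y,F())
for z in np.arange(101,77.9,-1.5):
    robot.servo_line([X(219.5),219.5,z],feed=20); f=F(); print(z,f)
    if abs(f).max()>6: print("stop");break
print(robot.observe()["t"],robot.observe()["tcp_pos"])
i=viewer.camera_info("wrist");shot("wrist","w5.png")
for n in ("white_pot_mid","frosted_pot_mid","amber_pot_mid"): print(n,find(n,"wrist",i))
E
```

```text
[-0.6 -0.4 -0.8]
213 [-0.7 -0.4 -0.9]
216 [-0.8  0.  -0. ]
219.5 [-0.4 -0.8  0.2]
101.0 [-0.5 -1.6  0.1]
99.5 [ 1.2 -1.6  0.7]
98.0 [-0.1 -4.   4.4]
96.5 [ 0.6 -3.5  4.2]
95.0 [-0.7 -3.   4.7]
93.5 [ 0.8 -3.4  2.3]
92.0 [-0.4 -1.4  2.7]
90.5 [-0.5 -1.4  1.8]
89.0 [-0.5 -2.3  0. ]
87.5 [-0.6 -2.3  0.9]
86.0 [ 0.5 -2.4  1. ]
84.5 [-0.1 -2.5  1.6]
83.0 [ 0.  -1.7  1.5]
81.5 [ 0.6 -2.3  1.5]
80.0 [-0.5 -0.2 -1.1]
78.5 [-0.1  0.2 -0.6]
25.6417 [507.89828601 219.80574887  78.27614764]
white_pot_mid [([509.2, 76.0, 18.8], 0.74), ([507.3, 166.9, 27.2], 0.59)]
frosted_pot_mid [([505.5, 265.2, 23.7], 0.93)]
amber_pot_mid []
```

View pics/w5.png

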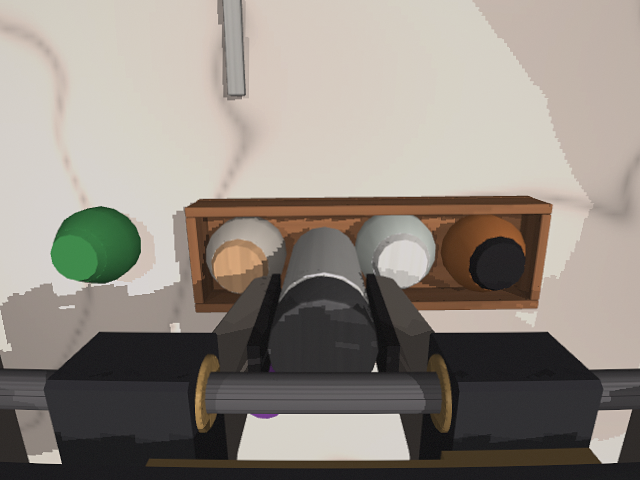

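The wrist view shows the frosted pot shifted to (397,250), with the canister at (325,260) between it and the white pot at (245,255). All pots stand upright. I'll touch down, release, and back off straight up.

```bash
python3 - <<'E'
from h import *
p=robot.observe()["tcp_pos"]; f0=robot.observe()["contact_force"][2]; z=78.5
for k in range(8):
    z-=.4; robot.servo_line([507.7,219.5,z],feed=15); f=robot.observe()["contact_force"][2]-f0
    if f>2: break
print(k,z,f)
grip(0.62,25); robot.hold(.2)
print(robot.observe()["grip_width"],robot.observe()["grip_force"])
robot.servo_line([507.7,219.5,160],feed=80)
robot.servo_line([507.7,219.5,260],feed=150)
robot.hold(.3)
i=viewer.camera_info("wrist");shot("wrist","w6.png");shot("scene","s6.png")
for n in ("caddy_floor","white_pot_mid","frosted_pot_mid","amber_pot_mid","canister_mid"): print(n,find(n,"wrist",i),find(n,"scene"))
print(robot.observe()["t"])
a=cv2.imread("pics/s6.png")[250:420,280:520]
b=cv2.imread("pics/w6.png")
cv2.imwrite("pics/m6.png",np.hstack([cv2.resize(a,(400,283)),cv2.resize(b,(378,283))]))
E
```

```text
1 77.69999999999999 5.70766497515006
0.6164566341809039 0.0
caddy_floor [([506.9, 246.0, 6.0], 0.87)] []
white_pot_mid [([511.5, 75.7, 15.5], 0.94), ([510.6, 166.3, 29.1], 0.89), ([604.9, 185.0, 20.5], 0.68)] [([511.8, 73.9, 17.2], 0.71), ([508.2, 172.3, 25.5], 0.62), ([601.3, 188.1, 19.8], 0.56)]
frosted_pot_mid [([503.7, 266.2, 21.4], 0.9), ([505.3, 318.1, 26.2], 0.62)] [([505.1, 265.0, 22.3], 0.71)]
amber_pot_mid [([504.1, 319.9, 26.5], 0.56)] [([503.1, 319.4, 23.9], 0.83)]
canister_mid [([507.9, 218.8, 67.8], 0.9)] [([509.5, 219.1, 69.3], 0.63)]
29.8833
```

View pics/m6.png

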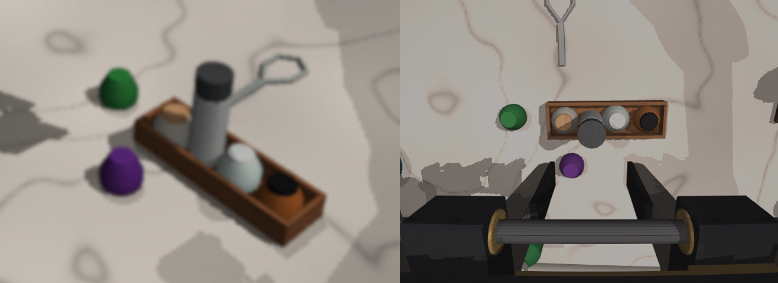

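The combined picture shows the canister upright in the row at (211,115), between the white and frosted pots. The amber pot is upright at the end and the gripper is clear. The canister fix of (508,219,68) matches standing on the floor, so I'm handing in.

```bash
python3 -c "
from cell import robot
print(robot.job_done())"
```

```text
the job is handed in; nothing more can be done
None
```

The job is handed in at about 30 s of the 62 s: in the last pictures the canister and all three pots stand upright side by side in the caddy, with the gripper clear; the judge's verdict was not shown.

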